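# Fetch the parts vial from behind the loupe and pot

### The arm

A 6-joint arm with a two-finger parallel gripper is mounted at the origin on the work surface. World frame = base frame: x ahead of the robot, y to its left, z up, the work surface at z = 0. Lengths are in m, angles in degrees, forces in N, time in s.
With the tool pointing down it reaches from about 0.275 to 0.825 m from the base axis. Payload 5.2 kg.
Tool frame: the origin (TCP) lies between the finger pads; the fingertips stand 14 mm ahead of it and the grasp point (between the pads) lies 5 mm behind it; z points along the fingers, y is the line along which they close (so a half turn about z gives the same grasp; the last joint's range is limited). The gripper opens to 93 mm and grips with 3 to 60 N. Pads are 15 mm wide; open, the fingers measure 128 mm over their backs; the gripper's body (75 mm by 188 mm) begins 65 mm behind the grasp point.
Start: joints at [-11.62, 14.817, 87.949, -0, 77.235, -11.62], TCP at [0.55, 0, 0.233] pointing down, gripper open.
Joint ranges: [-179.93, 179.93], [-52.35, 119.4], [10.71, 147.94], [-69.91, 249.91], [12.55, 155.21], [-178.61, 178.61]. Speed limits (degrees/s): [147.25, 147.25, 180, 180, 180, 180].

### API

Orientations are given as [roll, pitch, yaw] about the fixed x, y, z axes, in that order (R = Rz(yaw) Ry(pitch) Rx(roll)).
In Python, from station import arm gives the robot as it stands. Calls block until the motion is done:
- arm.move_pose(position, orientation): joint-space move of the TCP to a pose.
- arm.servo_line(position, orientation=None, max_speed=0.15, f_stop=None): straight line of the TCP; orientation=None keeps the orientation; max_speed is the mean speed in m/s. With f_stop (N) it stops when the force on the tool has changed by that much, and returns True; else False.
- arm.move_joints(angles): joint-space move.
- arm.move_gripper(opening): opening from 0.0 (shut) to 1.0 (fully open); the grip force is fixed at half the most; returns when the fingers have stopped.
- arm.hold(seconds).
- arm.solve_ik(position, orientation): joint angles nearest the present ones, or None.
- arm.capture(name): name is "scene" or "side" or "wrist"; returns a dict with "color" (480x640x3 uint8, blue, green, red), "z_map" (480x640 float32, m along the optical axis (not along the pixel's ray), 0 where there is no reading), "K" (3x3 intrinsics, pixels), "position" and "attitude" of the camera in the world. Camera axes: x right, y down, z forward; pixel columns grow to the right and rows downward; lengths in m; the calibration is good to about 2 mm. A picture is of the moment at which its call begins.
A pose or a line that the arm cannot do raises arm.IKError and nothing moves.
- arm.sign_off(): hands the job in; it is judged then, once.
Trained networks look in the newest picture that a camera, given by its name, has taken for a name from the list of things; names that differ only in an ending like _2 or _b are one class to them, and where a whole thing is asked for, a point or a joint stands for the part that bears it (a point fixed in the world has none). Each returns a list of dicts, best first, with "score" (0 to 1); they miss things now and then, are a little off and sometimes report something else, mostly with a low value. They report only what shows in the picture. A call takes as long as a camera call. They do not tell look-alikes from the thing itself.
- arm.find_in(camera, target): "box" ([left, top, right, bottom] in pixels, round what is visible of it).
- arm.spot_point(camera, target): "position" ([column, row] in pixels: a listed point, or the origin of a listed thing).
Readings, each from a call of its own:
- arm.read_clock(): time.
- arm.read_q(): joint angles.
- arm.read_joint_velocities(): joint speeds.
- arm.read_joint_efforts(): joint torques, N m.
- arm.read_tcp_pos(): TCP position.
- arm.read_tcp_rot(): TCP orientation.
- arm.read_wrist_force(): force on the tool from outside, world axes, zero at the start.
- arm.read_torque(): the same for the moment, N m.
- arm.read_gripper_width(): opening from 0.0 (shut) to 1.0 (fully open).
- arm.read_grip_force(): force on a finger pad.
Only numpy, scipy, OpenCV 4.12 (cv2) and the standard library are available. Lean on these libraries where they do the work, as an engineer would, in place of code of your own. Each camera call takes 0.05 s, during which the arm holds its last target. There are 200 camera calls.

### The job

The glass vial stands in the deep well of the wooden caddy, hemmed in by the loupe and the steel pot on the cork pads either side of it. First stand both of those upright in the flat aluminium tray, then lift the vial straight out, keep it upright and stand it in the middle of the round cork coaster; only then put the loupe and the pot back, each centred on the very pad it came from. Do not disturb the watch movement or the clear dish.

Things in the scene. Friction and masses are not known exactly. Their poses are not given: they have to be found in the camera images.
- caddy: Fixed dark wooden block, 90 (x) x 144 (y) x 70 mm high, origin at the centre of its underside. In the middle of its top is the vial's well. Two flush round cork pads, 51 mm wide, lie on its top at y = +38 and -38 mm: one carries the loupe, the other the pot (either way round).
- well (a point): Centre of the well's mouth, level with the block's top, axes as the caddy's. The well is round, 22 mm wide, 60 mm deep. Two upright aluminium guard plates, 4 mm thick (x), 30 mm wide (y), 34 mm high, stand on the block at x = +20 and -20 mm: between them a 36 mm wide corridor runs along y, so fingers can close on the vial only along the caddy's y.
- tray: Fixed flat aluminium tray, empty, 120 (x) x 200 (y) mm outside, rim 7 mm high, walls and floor 4 mm thick. Origin at the centre of its underside.
- coaster: Fixed round cork coaster, 60 mm wide and 4 mm thick. Origin at the centre of its underside.
- loupe: Loose black watchmaker's eye loupe with a thin steel band, standing on its wide end: a straight cylinder 34 mm wide up to 30 mm, then tapering to 26 mm at its full height of 42 mm; 30 g. Origin at the centre of its underside, z up. Starts on one of the caddy's pads (70 mm above the table).
- pot: Loose round lidded steel pot, closed, the lid one with it: 46 mm wide, 36 mm high to the lid, a 12 mm wide knob on top up to 45 mm; 90 g. Origin at the centre of its underside, z up. Starts on the caddy's other pad (70 mm above the table).
- vial: Loose tall amber glass vial with a white cap, a cylinder 20 mm wide and 96 mm high, 45 g. Origin at the centre of its underside, z up. Starts upright in the caddy's well, its foot 10 mm above the table and 36 mm of it showing above the block.
- movement: Loose brass watch movement on a square black holder, 40 x 40 mm, 18 mm high, standing on the table about 85 mm from the coaster's centre, in its +x direction. To be left alone. Origin at the centre of its underside.
- dish: Loose clear round plastic dish, 52 mm wide, 14 mm high, standing on the table about 95 mm from the caddy's centre, on its -x side (towards the robot). To be left alone. Origin at the centre of its underside.
There are look-alikes about, which are no part of the job. Leave any blue or yellow look-alike of the loupe alone.

How it is judged (in metres and radians):
On the way, in this order (a step that is already met when the one before it is completed fails the run):
1. loupe and pot both stand released in the tray, the vial still in its well (x of loupe in the frame of tray between -0.06 and 0.06 m and y of loupe in the frame of tray between -0.1 and 0.1 m and z of each of loupe, pot in the frame of tray below 0.012 m and angle between each of loupe, pot's own z axis and vertical below 0.15 rad and contact force between the fingers and loupe below 0.3 N and linear speed of each of loupe, pot below 0.02 m/s and x of pot in the frame of tray between -0.06 and 0.06 m and y of pot in the frame of tray between -0.1 and 0.1 m and contact force between the fingers and pot below 0.3 N and distance of vial from where it was at the start of the episode below 0.015 m), for 0.2 s.
2. the vial stands released and upright on the coaster, loupe and pot still in the tray (horizontal distance between vial and coaster below 0.013 m and z of vial in the frame of coaster between 0.001 and 0.008 m and angle between each of vial, loupe, pot's own z axis and vertical below 0.15 rad and contact force between the fingers and vial below 0.3 N and linear speed of each of vial, loupe, pot below 0.02 m/s and x of loupe in the frame of tray between -0.06 and 0.06 m and y of loupe in the frame of tray between -0.1 and 0.1 m and z of each of loupe, pot in the frame of tray below 0.012 m and contact force between the fingers and loupe below 0.3 N and x of pot in the frame of tray between -0.06 and 0.06 m and y of pot in the frame of tray between -0.1 and 0.1 m and contact force between the fingers and pot below 0.3 N), for 0.2 s.
At the end, for the whole second after the job is handed in: The vial stands upright on the coaster, within 13 mm of its centre; the loupe and the pot each stand upright within 14 mm of where they stood at the start; all released and at rest (horizontal distance between vial and coaster below 0.013 m and z of vial in the frame of coaster between 0.001 and 0.008 m and angle between each of vial, loupe, pot's own z axis and vertical below 0.15 rad and contact force between the fingers and vial below 0.3 N and linear speed of each of vial, loupe, pot below 0.02 m/s and distance of each of loupe, pot from where it was at the start of the episode below 0.014 m and contact force between the fingers and loupe below 0.3 N and contact force between the fingers and pot below 0.3 N); the robot touches nothing.
It fails at once if the vial is tipped by more than 30 degrees (angle between vial's own z axis and vertical above 0.52 rad).
It fails at once if the watch movement is shifted by more than 15 mm (distance of movement from where it was at the start of the episode above 0.015 m).
It fails at once if the clear dish is shifted by more than 15 mm (distance of dish from where it was at the start of the episode above 0.015 m).
It also fails if it takes over 133 s, if anything falls off the work surface, if the arm or the gripper's body presses on something with over 40 N, if the wrist force passes 120 N, or if a joint passes its speed limit or range.

## Working session

There is one attempt and no reset: what is moved stays moved. The work goes in short steps, each a Python script; the robot and the scene stay as the last script left them, time stands still between calls to the robot, and variables do not carry over. Pictures are saved under pics/ and viewed, at most 14 in all, crops included, and the job is handed in when it is done.

```bash
mkdir -p pics; ls
cat > h.py <<'E'
import numpy as np, cv2
from station import arm
def cap(n, save=None):
    c=arm.capture(n)
    if save: cv2.imwrite('pics/'+save+'.png', c['color'])
    return c
E
python3 - <<'E'
from h import *
for n in ['scene','side']:
    c=cap(n,n+'0'); print(n,c['K'].tolist(),c['position'],c['attitude'])
    for t in ['caddy','well','tray','coaster','loupe','pot','vial','movement','dish']:
        print(t,[(np.round(d['box']).astype(int).tolist(),round(d['score'],2)) for d in arm.find_in(n,t)] if t!='well' else '', [(np.round(d['position']).tolist(),round(d['score'],2)) for d in arm.spot_point(n,t)])
E
```

```text
pics
scene [[539.982886941781, 0.0, 316.4168848143899], [0.0, 539.982886941781, 234.51454477767126], [0.0, 0.0, 1.0]] [0.83117869 0.53924787 0.74966824] [-135.20025049   -1.23446754  154.89030841]
caddy [([254, 149, 321, 220], 0.86)] [([286.0, 192.0], 0.58), ([331.0, 181.0], 0.46)]
well  [([288.0, 166.0], 0.6), ([332.0, 182.0], 0.41)]
tray [([235, 242, 355, 341], 0.83)] [([294.0, 288.0], 0.94)]
coaster [([418, 388, 458, 426], 0.6), ([301, 172, 303, 178], 0.3)] [([439.0, 411.0], 0.91)]
loupe [([231, 184, 247, 209], 0.78), ([240, 142, 257, 166], 0.55), ([256, 149, 323, 220], 0.47)] [([240.0, 201.0], 0.73), ([248.0, 160.0], 0.68)]
pot [([300, 173, 307, 179], 0.6)] [([291.0, 178.0], 0.62)]
vial [] []
movement [([375, 428, 414, 467], 0.84)] [([395.0, 447.0], 0.58), ([284.0, 165.0], 0.21)]
dish [] [([329.0, 182.0], 0.71)]
side [[508.7307490529302, 0.0, 320.0908797349108], [0.0, 508.7307490529302, 239.26381771362415], [0.0, 0.0, 1.0]] [ 0.41535489 -0.72727941  0.62319308] [-129.572996      0.63110446   -9.05850159]
caddy [([304, 292, 374, 406], 0.71)] [([336.0, 360.0], 0.64)]
well  [([331.0, 332.0], 0.87)]
tray [([309, 212, 415, 295], 0.63)] [([356.0, 250.0], 0.74)]
coaster [([276, 161, 304, 176], 0.71)] [([288.0, 172.0], 0.76)]
loupe [([310, 422, 339, 458], 0.83), ([371, 410, 401, 448], 0.73), ([322, 322, 351, 361], 0.64), ([392, 333, 420, 367], 0.6)] [([401.0, 358.0], 0.75), ([332.0, 348.0], 0.73), ([381.0, 434.0], 0.68), ([322.0, 445.0], 0.67), ([323.0, 160.0], 0.24)]
pot [([316, 277, 350, 317], 0.68)] [([329.0, 307.0], 0.67)]
vial [([328, 308, 342, 328], 0.49), ([315, 280, 349, 318], 0.35)] []
movement [([310, 154, 335, 163], 0.76)] [([323.0, 161.0], 0.75)]
dish [([256, 353, 288, 381], 0.92)] []
```

View pics/scene0.png

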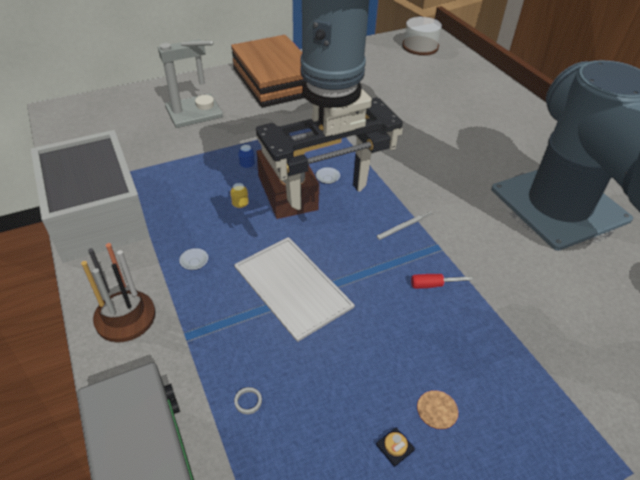

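View pics/side0.png

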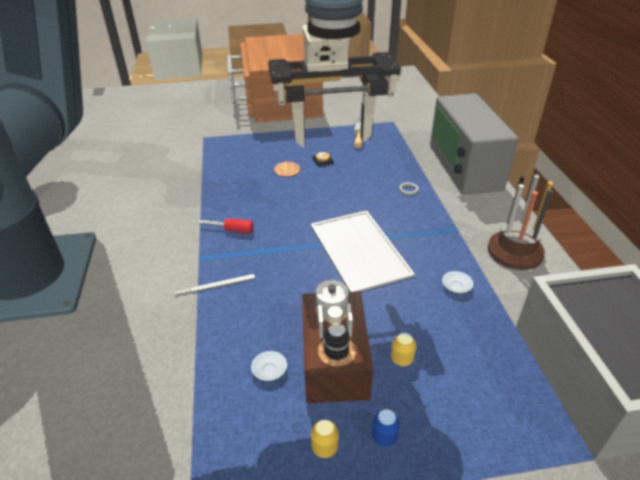

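In the side view, the caddy is at (336,350). On it, the black loupe (336,340) stands on the near pad, the pot (332,295) on the far pad and the vial (335,316) between them. The loupe look-alikes are yellow at (324,440) and (403,350) and blue at (386,428), so I take the black one. The dish near the caddy is at (269,367); a second dish is at (458,284). Tray is at (360,250), coaster (288,170), movement (323,158). In the scene view the gripper hides the caddy, so next I measure with the depth maps and move the wrist camera over it.

```bash
cat >> h.py <<'E'
from scipy.spatial.transform import Rotation as Rn
def R(c): return Rn.from_euler('xyz',c['attitude'],degrees=True).as_matrix()
def ray(c,px):
    d=R(c)@np.linalg.solve(c['K'],[px[0],px[1],1.]); return np.array(c['position']),d
def onz(c,px,z):
    p,d=ray(c,px); return p+d*(z-p[2])/d[2]
def cloud(c):
    v,u=np.mgrid[0:480,0:640]; z=c['z_map']
    P=np.stack([u,v,np.ones_like(u)],-1)@np.linalg.inv(c['K']).T*z[...,None]
    return P@R(c).T+np.array(c['position'])
def tri(obs):
    A=np.zeros((3,3));b=np.zeros(3)
    for c,px in obs:
        p,d=ray(c,px); d=d/np.linalg.norm(d); M=np.eye(3)-np.outer(d,d); A+=M;b+=M@p
    x=np.linalg.solve(A,b)
    e=[]
    for c,px in obs:
        q=c['K']@(R(c).T@(x-c['position'])); e.append(np.hypot(*(q[:2]/q[2]-px)))
    return x,np.round(e,1)
def proj(c,X):
    q=c['K']@(R(c).T@(np.asarray(X)-c['position'])); return q[:2]/q[2]
E
python3 - <<'E'
from h import *
c=cap('side')
for n,px,z in [('well',(331,332),.07),('loupe',(332,348),.07),('pot',(329,307),.07),('tray',(356,250),0),('coaster',(288,172),0),('mov',(323,161),0),('dish',(269,367),.014)]:
    print(n,np.round(onz(c,px,z),3))
P=cloud(c); print([ (px,np.round(P[px[1],px[0]],3)) for px in [(336,360),(332,285),(335,318),(320,380)]])
arm.move_pose([0.47,-0.17,0.36],[180,0,0])
w=cap('wrist','w1'); cs=cap('scene','scene1'); print(arm.read_clock(),w['position'],w['attitude'],arm.read_tcp_rot())
for n in ['wrist','scene']:
    for t in ['caddy','tray','loupe','pot','vial','dish','well','coaster']:
        print(n,t,[(np.round(d['box']).astype(int).tolist(),round(d['score'],2)) for d in arm.find_in(n,t)][:3] if t!='well' else '', [(np.round(d['position']).tolist(),round(d['score'],2)) for d in arm.spot_point(n,t)][:3])
E
```

```text
well [ 0.498 -0.269  0.07 ]
loupe [ 0.494 -0.297  0.07 ]
pot [ 0.503 -0.222  0.07 ]
tray [ 0.589 -0.024  0.   ]
coaster [0.493 0.27  0.   ]
mov [0.58  0.304 0.   ]
dish [ 0.407 -0.272  0.014]
[((336, 360), array([ 0.496, -0.316,  0.069])), ((332, 285), array([ 0.507, -0.223,  0.116])), ((335, 318), array([ 0.502, -0.274,  0.104])), ((320, 380), array([ 0.472, -0.333,  0.054]))]
3.0583 [ 0.54596809 -0.17109671  0.51170385] [ 1.64173709e+02 -2.10870297e-03 -8.99291969e+01] [-1.79952182e+02  5.32194985e-02  1.17881907e-01]
wrist caddy [([335, 107, 494, 211], 0.87), ([403, 152, 430, 171], 0.57)] [([404.0, 156.0], 0.86)]
wrist tray [([84, 1, 293, 140], 0.77)] [([191.0, 68.0], 0.56)]
wrist loupe [([503, 100, 547, 132], 0.98), ([433, 150, 477, 186], 0.88), ([495, 170, 534, 201], 0.75)] [([517.0, 115.0], 0.96), ([415.0, 61.0], 0.67), ([449.0, 168.0], 0.56)]
wrist pot [([354, 132, 405, 183], 0.77)] [([374.0, 157.0], 0.81), ([450.0, 166.0], 0.5), ([192.0, 72.0], 0.32)]
wrist vial [([403, 151, 430, 171], 0.76)] [([403.0, 156.0], 0.72)]
wrist dish [([382, 217, 423, 259], 0.7)] [([397.0, 235.0], 0.84)]
wrist well  [([417.0, 160.0], 0.96)]
wrist coaster [] []
scene caddy [([254, 141, 324, 222], 0.66)] [([289.0, 193.0], 0.61)]
scene tray [([235, 240, 351, 341], 0.6)] [([293.0, 288.0], 0.86), ([283.0, 153.0], 0.42), ([287.0, 190.0], 0.22)]
scene loupe [([239, 143, 256, 168], 0.68), ([274, 135, 289, 160], 0.47)] [([240.0, 203.0], 0.8), ([283.0, 152.0], 0.69), ([245.0, 161.0], 0.68)]
scene pot [([282, 156, 305, 183], 0.68)] [([294.0, 178.0], 0.75)]
scene vial [([283, 147, 292, 159], 0.53)] []
scene dish [([320, 169, 342, 185], 0.71)] [([330.0, 183.0], 0.66), ([280.0, 153.0], 0.59)]
scene well  [([286.0, 164.0], 0.79)]
scene coaster [([418, 390, 457, 430], 0.85)] [([440.0, 409.0], 0.81)]
```

View pics/w1.png

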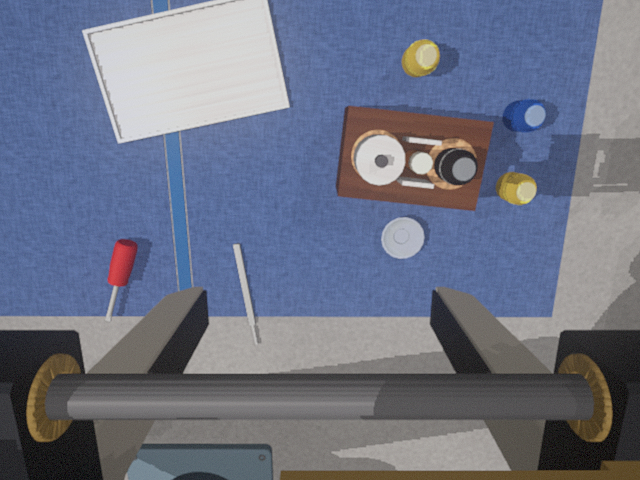

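The wrist view shows the caddy at (417,157), long side along world y and slightly turned. On it are the pot (380,160), the vial (421,163) between its plates, and the black loupe (458,167). Around it are yellow look-alikes at (421,58) and (518,188), a blue one at (527,115), and the dish at (403,237). The tray is at (187,68). Now I'll take close views from two wrist places.

Run:
```python
from h import *
import pickle
obs={}; cs=[]
for i,(x,y) in enumerate([(.40,-.22),(.44,-.31)]):
    arm.move_pose([x,y,0.27],[180,0,0]); arm.hold(.2)
    w=cap('wrist','w2%d'%i); cs.append(w)
    for t in ['caddy','loupe','pot','vial','dish','well']:
        for d in arm.spot_point('wrist',t)[:2]: print(i,t,np.round(d['position']),round(d['score'],2),end=' ')
        if t!='well': print([np.round(d['box']).astype(int).tolist() for d in arm.find_in('wrist',t)][:3])
        else: print()
    P=cloud(w); 
    for zl,zh in [(.066,.074),(.101,.109)]:
        for lo,hi,nm in [((.40,-.36),(.60,-.17),'all')]:
            m=(P[...,2]>zl)&(P[...,2]<zh)&(P[...,0]>lo[0])&(P[...,0]<hi[0])&(P[...,1]>lo[1])&(P[...,1]<hi[1])
            n,lab,st,_=cv2.connectedComponentsWithStats(m.astype(np.uint8))
            for k in range(1,n):
                if st[k,4]<60: continue
                q=P[lab==k]; r=cv2.minAreaRect((q[:,:2]*1000).astype(np.float32))
                print('  z %.3f n %d med z %.4f'%(zl,st[k,4],np.median(q[:,2])),[np.round(a,1) for a in r], 'px',st[k,:4])
pickle.dump(cs,open('cs.pkl','wb'))
a=cv2.imread('pics/w20.png'); b=cv2.imread('pics/w21.png')
```

```text
0 caddy [368.  90.] 0.7 [[281, 8, 481, 147]]
0 loupe [502. 124.] 0.94 0 loupe [515.  36.] 0.85 [[487, 108, 535, 149], [402, 61, 460, 114], [493, 7, 551, 57]]
0 pot [327.  77.] 0.83 [[294, 34, 361, 109]]
0 vial [367.  87.] 0.56 [[362, 63, 397, 91]]
0 dish [370. 193.] 0.91 0 dish [372.  87.] 0.43 [[345, 166, 396, 221]]
0 well [367.  87.] 0.6 0 well [379.  80.] 0.58 
  z 0.066 n 15500 med z 0.0700 [array([ 506.8, -266.3]), array([144.4,  90.4]), np.float64(84.0)] px [279   5 202 145]
  z 0.101 n 3387 med z 0.1065 [array([ 509. , -227.3]), array([45.2, 45. ]), np.float64(0.1)] px [294  36  66  71]
  z 0.101 n 315 med z 0.1039 [array([ 526.4, -268.3]), array([30. ,  4.4]), np.float64(83.5)] px [365  39  45  12]
  z 0.101 n 463 med z 0.1047 [array([ 501.6, -300.8]), array([33.6, 29.2]), np.float64(12.2)] px [411  58  45  51]
  z 0.101 n 688 med z 0.1059 [array([ 506.5, -266. ]), array([19.2, 19.3]), np.float64(51.7)] px [368  61  30  31]
  z 0.101 n 262 med z 0.1039 [array([ 486.7, -264. ]), array([30. ,  4.1]), np.float64(84.0)] px [357 101  43  11]
1 caddy [272. 129.] 0.74 1 caddy [281. 
[... 348 characters left out ...]
] 0.77 
  z 0.066 n 14413 med z 0.0700 [array([ 506.7, -265.9]), array([144.6,  90.3]), np.float64(83.9)] px [171  60 190 137]
  z 0.101 n 3134 med z 0.1064 [array([ 509.1, -227.5]), array([44.7, 46. ]), np.float64(0.8)] px [170  95  66  66]
  z 0.101 n 258 med z 0.1040 [array([ 526.5, -268.5]), array([29.7,  4. ]), np.float64(83.9)] px [238  98  43  10]
  z 0.101 n 435 med z 0.1047 [array([ 502.3, -303.2]), array([32.6, 32.8]), np.float64(18.2)] px [286 114  47  48]
  z 0.101 n 625 med z 0.1059 [array([ 506.7, -266.2]), array([18.7, 19.7]), np.float64(0.0)] px [243 118  29  28]
  z 0.101 n 246 med z 0.1039 [array([ 486.7, -264.2]), array([29.5,  4.2]), np.float64(84.0)] px [235 155  42  10]
```

View pics/w20.png

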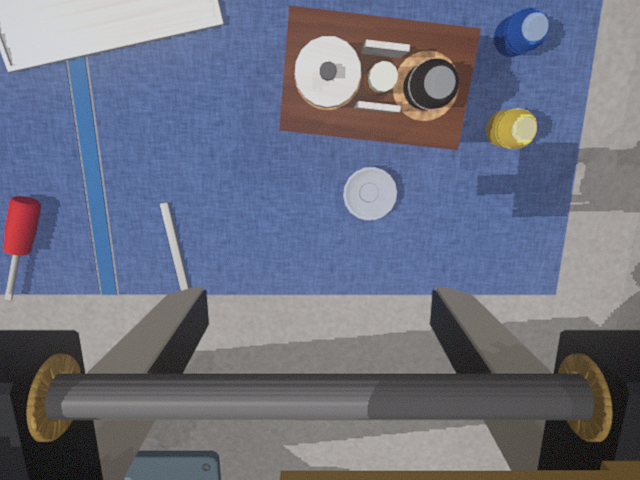

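View pics/w21.png

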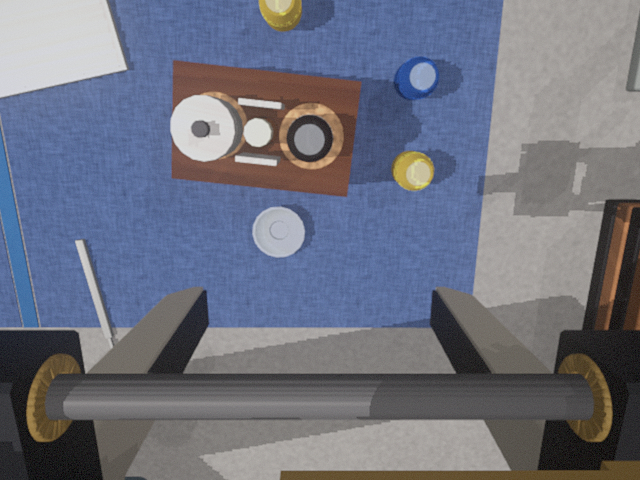

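Both close views agree. The caddy centre is at (0.507,-0.266), top z 0.070, yaw −6°, and the rectangle measures 144.5×90.4 mm. The pot is at about (0.509,-0.2274), its lid at z 0.106; the loupe at about (0.502,-0.303); the vial top at z 0.106, (0.5066,-0.266). Next I measure the tray and coaster from two views and take the close crop of my chosen loupe.

Run:
```python
from h import *
arm.move_pose([0.44,-0.31,0.36],[180,0,0])
im=cv2.imread('pics/w21.png')[50:210,160:450]; cv2.imwrite('pics/crop.png',cv2.resize(im,None,fx=2.5,fy=2.5,interpolation=cv2.INTER_CUBIC))
def meas(c,n):
    P=cloud(c); hsv=cv2.cvtColor(c['color'],cv2.COLOR_BGR2HSV)
    notblue=~((hsv[...,0]>95)&(hsv[...,0]<130)&(hsv[...,1]>70))
    for nm,x0,x1,y0,y1 in [('tray',.48,.70,-.16,.12),('coaster',.45,.533,.22,.32),('mov',.54,.62,.26,.35)]:
        m=notblue&(P[...,0]>x0)&(P[...,0]<x1)&(P[...,1]>y0)&(P[...,1]<y1)&(P[...,2]<.03)
        k,lab,st,_=cv2.connectedComponentsWithStats(m.astype(np.uint8))
        if k<2: continue
        j=1+np.argmax(st[1:,4]); q=P[lab==j]; r=cv2.minAreaRect((q[:,:2]*1000).astype(np.float32))
        print(n,nm,st[j],[np.round(a,1) for a in r],'z',np.round(np.percentile(q[:,2],[2,50,98]),4),np.round(q.mean(0),4))
for n in ['scene','side']: meas(cap(n),n)
arm.move_pose([0.47,-0.03,0.36],[180,0,0]); arm.hold(.2); meas(cap('wrist'),'w')
arm.move_pose([0.42,0.25,0.30],[180,0,0]); arm.hold(.2); meas(cap('wrist','w3'),'w')
for t in ['coaster','movement']: print([(np.round(d['position']).tolist(),round(d['score'],2)) for d in arm.spot_point('wrist',t)][:2])
print(arm.read_clock())
for p in [[.5027,-.304,.089],[.6,.03,.03],[.51,-.227,.089]]:
    for y in (84,-96): print(y,arm.solve_ik(p,[180,0,y]))
```

```text
scene tray [ 234  237  121  105 6430] [array([594. , -32.1]), array([128.1, 212.5]), np.float64(11.5)] z [0.0007 0.0045 0.0086] [ 0.5954 -0.0221  0.0045]
scene coaster [ 416  390   43   40 1317] [array([492. , 276.3]), array([62.5, 63.3]), np.float64(12.0)] z [0.0005 0.0041 0.007 ] [0.4933 0.2781 0.0041]
scene mov [377 429  37  36 729] [array([580.6, 301. ]), array([39.5, 39. ]), np.float64(10.0)] z [0.0075 0.0138 0.0189] [0.582  0.3026 0.0134]
side tray [ 306  210  109   84 5147] [array([562.7, -26.1]), array([197.2, 217.6]), np.float64(11.2)] z [0.0004 0.0041 0.008 ] [ 0.5948 -0.0323  0.0042]
side coaster [293 161   8  16  82] [array([514.5, 279.8]), array([65.5, 15.8]), np.float64(85.8)] z [-0.0005  0.0037  0.0068] [0.5131 0.2775 0.0035]
side mov [311 151  22  15 211] [array([578.9, 313.2]), array([72.7, 44.1]), np.float64(89.1)] z [-0.0002  0.011   0.0182] [0.5775 0.2998 0.0108]
w tray [  211     0   203   177 22069] [array([580.2, -31.5]), array([186.7, 205. ]), np.float64(11.5)] z [0.0008 0.004  0.0077] [ 0.5981 -0.0273  0.0041]
w coaster [  26  138   55   54 2232] [array([494.
[... 622 characters left out ...]
p.float64(12.0)] z [0.007  0.0118 0.0182] [0.5805 0.2991 0.0129]
[([290.0, 123.0], 0.88)]
[([265.0, 28.0], 0.75)]
10.5583
84 [-42.03416834  26.01087572  93.15311041   0.          60.83601387
 -36.03416834]
-96 [-4.20341683e+01  2.60108757e+01  9.31531104e+01 -2.54444375e-14
  6.08360139e+01  1.43965832e+02]
84 [-7.76586199e+00  3.13174248e+01  9.40082789e+01 -2.54444375e-14
  5.46742963e+01 -1.76586199e+00]
-96 [-7.76586199e+00  3.13174248e+01  9.40082789e+01 -2.54444375e-14
  5.46742963e+01  1.78234138e+02]
84 [-35.44194911  23.42549818  97.44433834   0.          59.13016348
 -29.44194911]
-96 [-3.54419491e+01  2.34254982e+01  9.74443383e+01 -2.54444375e-14
  5.91301635e+01  1.50558051e+02]
```

View pics/crop.png

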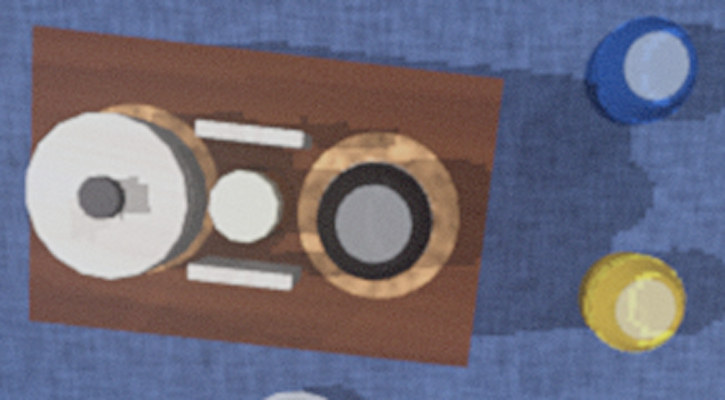

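The crop shows the black loupe with a grey lens at (373,223) on its pad, the vial cap (243,206) between the two plates, and the pot (105,195) on the other pad. The blue and yellow look-alikes stand off the block, so the choice holds. The tray is at about (0.596,-0.026) with yaw 11.5° and the coaster at (0.4945,0.2775), z 0.004. Starting with the loupe.

```bash
cat >> h.py <<'E'
YC=84.; YT=101.5
LP=(.5025,-.3035); PP=(.5097,-.2278)      # pick places on the caddy
LT=(.605,-.070);  PT=(.587,.018)          # places in the tray
ZC=.089; ZT=.023; ZH=.20
def D(y): return [180,0,y]
def pick(xy,z,yaw,op,zh=ZH):
    arm.move_gripper(op); arm.move_pose([*xy,zh],D(yaw))
    arm.servo_line([*xy,z],max_speed=.12); arm.move_gripper(0.)
    g=arm.read_gripper_width(); print('grip mm',g*93,arm.read_grip_force())
    arm.servo_line([*xy,zh],max_speed=.15); print('lifted mm',arm.read_gripper_width()*93,arm.read_grip_force())
    return g
def place(xy,z,yaw,g,zh=ZH,dz=.003,open_mm=14):
    arm.move_pose([*xy,zh],D(yaw)); arm.servo_line([*xy,z+.015],max_speed=.15)
    arm.hold(.2); s=arm.servo_line([*xy,z-dz],max_speed=.02,f_stop=3)
    print('stop',s,arm.read_tcp_pos()); arm.move_gripper(min(1,g+open_mm/93)); arm.hold(.2)
    arm.servo_line([*xy,zh],max_speed=.15)
E
python3 - <<'E'
from h import *
arm.move_pose([.50,-.1,.25],D(YC))
g=pick(LP,ZC,YC,.6); 
if g>.3: place(LT,ZT,YT,g)
cap('wrist','w4'); print(arm.read_clock())
E
```

```text
grip mm 33.34193702164317 30.000658554781694
lifted mm 33.87644548957212 29.99991679105733
stop True [ 0.60473659 -0.06996048  0.02335506]
21.75
```

View pics/w4.png

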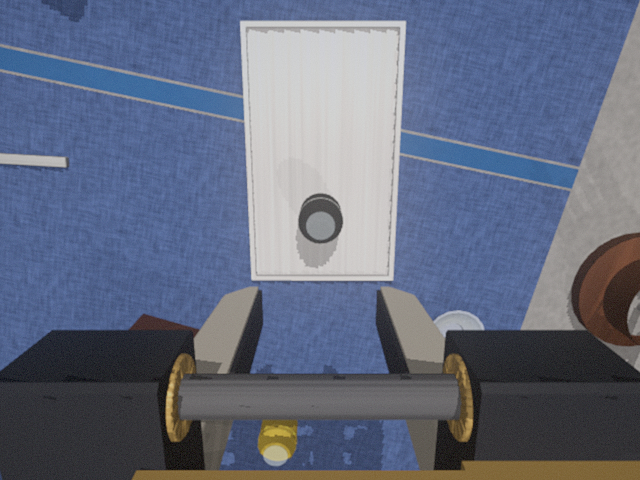

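The loupe stands upright in the tray at (320,215), centred across it, so the tray pose holds too. The pot is next.

Run:
```python
from h import *
g=pick(PP,ZC,YC,.78)
if g>.42: place(PT,ZT,YT,g)
print(arm.read_clock())
# look again at the vial
arm.move_pose([.42,-.264,.27],D(-6)); arm.hold(.2); w=cap('wrist','w5'); P=cloud(w)
m=(P[...,2]>.101)&(P[...,2]<.11)&(P[...,0]>.45)&(P[...,0]<.56)&(P[...,1]>-.31)&(P[...,1]<-.22)
n,lab,st,_=cv2.connectedComponentsWithStats(m.astype(np.uint8))
for k in range(1,n):
    if st[k,4]>60:
        q=P[lab==k]; r=cv2.minAreaRect((q[:,:2]*1000).astype(np.float32)); print([np.round(a,1) for a in r],np.median(q[:,2]))
cs=cap('scene','scene5'); P=cloud(cs)
for nm,X in [('loupe',(*LT,.046)),('pot',(*PT,.05))]: print(nm,np.round(proj(cs,X)),[np.round(P[int(round(proj(cs,X)[1])),int(round(proj(cs,X)[0]))],3)])
print(arm.read_clock())
```

```text
grip mm 45.70285140607454 30.000628530979156
lifted mm 45.5068665962943 29.999881982803345
stop True [0.58672356 0.0180375  0.02321058]
30.8333
[array([ 526.3, -268.5]), array([29.7,  3.8]), np.float64(84.1)] 0.1039705430569845
[array([ 506.4, -266.3]), array([18.9, 18.7]), np.float64(84.1)] 0.10596652949970906
[array([ 486.5, -264.1]), array([29.3,  3.6]), np.float64(84.1)] 0.10402949199097178
loupe [277. 255.] [array([ 0.606, -0.069,  0.046])]
pot [307. 285.] [array([0.588, 0.019, 0.051])]
32.4
```

```bash
python3 -c "
import cv2,numpy as np
a=cv2.imread('pics/w5.png')[0:300,150:500]; b=cv2.imread('pics/scene5.png')[130:360,200:380]
b=cv2.resize(b,(int(180*300/230),300)); c=np.hstack([a,b]); cv2.imwrite('pics/c5.png',c); print(c.shape)"
```

```text
(300, 584, 3)
```

View pics/c5.png

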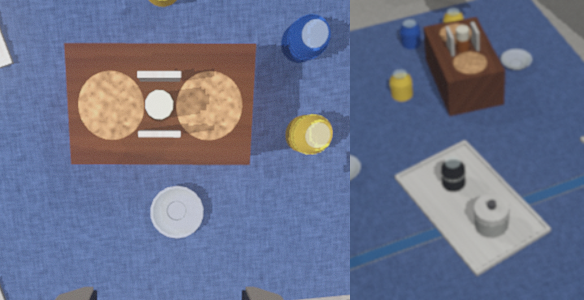

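Both the loupe and the pot stand upright in the tray (right panel: loupe (453,173), pot (491,215)). The vial is still upright at (159,104) in the left panel, with both pads free. Now the vial, closing along the caddy's y.

Run:
```python
from h import *
V=(.5065,-.2662); C=(.4945,.2775)
g=pick(V,ZC,-6,.6)
if g>.17:
    cap('side','s6')
    arm.servo_line([.50,0,.21],max_speed=.2); arm.servo_line([*C,.20],max_speed=.2); cap('scene','s6b')
    place(C,.083,-6,g,open_mm=24)
print(arm.read_clock())
arm.move_pose([.42,.25,.32],D(0)); arm.hold(.2); w=cap('wrist','w6'); P=cloud(w)
m=(P[...,2]>.092)&(P[...,2]<.108)&(P[...,0]>.44)&(P[...,0]<.55)&(P[...,1]>.22)&(P[...,1]<.33)
q=P[m]; print(m.sum(),q.mean(0) if m.any() else '', np.ptp(q,0) if m.any() else '')
cap('scene','s7'); print(arm.read_clock())
a=cv2.imread('pics/w6.png')[0:300,150:500]; b=cv2.imread('pics/s7.png')[330:480,340:520]
cv2.imwrite('pics/c6.png',np.hstack([a,cv2.resize(b,(360,300))]))
```

```text
grip mm 19.20062408303605 29.98539000749588
lifted mm 19.773526374288448 29.984125792980194
stop True [0.49432006 0.27756976 0.08291389]
42.7583
467 [0.49437206 0.27640156 0.0997597 ] [0.01840055 0.01911968 0.00963225]
43.6917
```

View pics/c6.png

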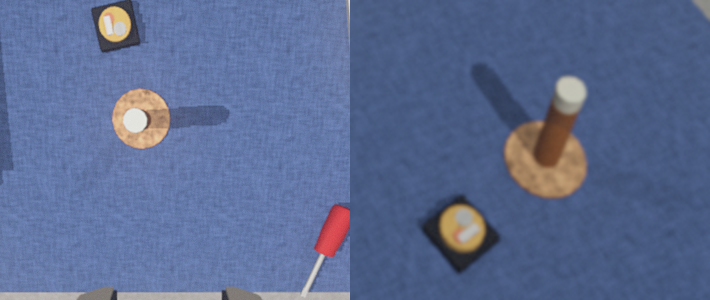

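The vial stands upright on the coaster at (0.4944,0.2764), top z 0.100, and the movement at (116,25) is untouched. Now the pot and loupe go back with the same grasps reversed.

Run:
```python
from h import *
arm.move_pose([.5,.1,.25],D(YT))
for t,c,o,lo in [(PT,PP,.66,.42),(LT,LP,.55,.3)]:
    g=pick(t,ZT,YT,o)
    if g<lo: print('missed'); break
    place(c,ZC,YC,g)
print(arm.read_clock())
arm.move_pose([.42,-.264,.27],D(-6)); arm.hold(.2); w=cap('wrist','w8'); P=cloud(w)
m=(P[...,2]>.101)&(P[...,2]<.11)&(P[...,0]>.45)&(P[...,0]<.56)&(P[...,1]>-.34)&(P[...,1]<-.19)
n,lab,st,_=cv2.connectedComponentsWithStats(m.astype(np.uint8))
for k in range(1,n):
    if st[k,4]>60:
        q=P[lab==k]; r=cv2.minAreaRect((q[:,:2]*1000).astype(np.float32)); print([np.round(a,1) for a in r],np.median(q[:,2]))
arm.move_pose([.42,0,.33],D(0)); cap('scene','s8')
a=cv2.imread('pics/w8.png')[0:300,150:500]; b=cv2.imread('pics/s8.png')[120:480,200:500]
cv2.imwrite('pics/c8.png',np.hstack([a,cv2.resize(b,(250,300))])); print(arm.read_clock())
```

```text
grip mm 45.60648521266622 30.000447928905487
lifted mm 45.74586142801106 29.99998077750206
stop True [ 0.50948321 -0.22768583  0.0893052 ]
grip mm 33.15249593702081 30.000479715854453
lifted mm 33.42497142214716 29.999956222345645
stop True [ 0.50227346 -0.30338955  0.08930527]
63.1333
[array([ 510.4, -227.5]), array([45.1, 45.3]), np.float64(75.4)] 0.10643074917750306
[array([ 526.5, -268.1]), array([29.6,  4.1]), np.float64(84.1)] 0.10385322486592224
[array([ 503.2, -302.7]), array([32.9, 32.5]), np.float64(1.0)] 0.10545741834543387
[array([ 486.8, -264.3]), array([29.3,  3.6]), np.float64(84.1)] 0.1039553911414593
65.8417
```

View pics/c8.png

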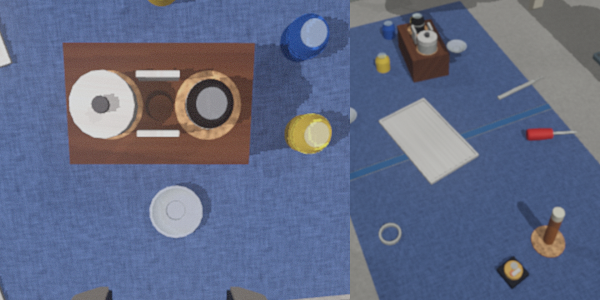

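The pot (102,104) and the loupe (211,104) are back on their pads, each within about 2 mm of where it started. The vial stands on the coaster at (553,225), and the dish (176,211) and movement (513,271) are undisturbed.

```bash
python3 -c "
from station import arm
arm.hold(.3); print(arm.sign_off())"
```

```text
the job is handed in; nothing more can be done
None
```

The job is handed in at about 66 s of the 133 s allowed: the vial stands upright on the coaster within about 1 mm of its centre, the loupe and pot are back within about 2 mm of where they started, and the watch movement and clear dish look undisturbed in the last pictures; no verdict came back from the judging.

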